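# Pack the ring boxes and stack the frame over the carton

### The arm

A 6-joint arm with a two-finger parallel gripper is mounted at the origin on the work surface. World frame = base frame: x ahead of the robot, y to its left, z up, the work surface at z = 0. Lengths are in mm, angles in rad, forces in N, time in s.
With the tool pointing down it reaches from about 350 to 775 mm from the base axis. Payload 7.3 kg.
Tool frame: the origin (TCP) lies on the mounting face of the last link; the fingertips stand 178 mm ahead of it and the grasp point (between the pads) lies 159 mm ahead of it; z points along the fingers, y is the line along which they close (so a half turn about z gives the same grasp; the last joint's range is limited). The gripper opens to 92 mm and grips with 3 to 60 N. Pads are 19 mm wide; open, the fingers measure 130 mm over their backs; the gripper's body (75 mm by 190 mm) begins 47 mm behind the grasp point.
Start: joints at [1.157, 0.342, 1.524, -0, 1.275, -0.146], TCP at [138.898, 506.295, 404.741] pointing down, gripper open.
Joint ranges: [-2.53, 2.53], [-0.77, 2.02], [0.04, 2.7], [-1, 4.14], [0.28, 2.66], [-3.11, 3.11]. Speed limits (rad/s): [2.57, 2.57, 3.14, 3.14, 3.14, 3.14].

### API

Orientations are given as [roll, pitch, yaw] about the fixed x, y, z axes, in that order (R = Rz(yaw) Ry(pitch) Rx(roll)).
In Python, from plant import bot gives the robot as it stands.
- The arm moves only by the shell command python3 shift.py 'ROWS'. ROWS is a JSON list of rows, 1 to 5 of them, each an object with the fields jaw (the finger opening in mm), sx, sy, sz (the shift in units of 20 mm), rz (a turn about the tool's z in units of 0.25 rad); a field left out counts as zero (the opening has to be given); each row is the pose to reach, as a shift and turn from the pose commanded when the command began, along the tool's axes at that moment; what a row does not reach only later rows make up. A row lasts 1/8 s, in which the tool goes at most 62.5 mm and 0.188 rad, less where a joint would pass 70% of its speed; a pose out of reach is approached as far as the arm can. The fingers move at their own pace and stop on an object; the grip force is fixed at half the most. Time passes only in rows, so rows that do not move let the fingers close. It prints the time, the measured TCP pose, the force, the opening and the grip force at its end. Input that does not fit is refused with a message, and nothing moves.
- bot.get_obs(): the state, without advancing time (a new reading comes with each control period).
- bot.capture(name): name is "side" or "top"; returns a dict with "color" (400x640x3 uint8, red, green, blue), "K" (3x3 intrinsics, pixels), "k1" (the pictures are not rectified: a ray, as slopes to the right and down, at radius r is drawn at 1 + k1 r^2 times it, then the intrinsics apply), "R" (3x3) and "t" (3): a world point X has camera coordinates R X + t. Camera axes: x right, y down, z forward; pixel columns grow to the right and rows downward; lengths in mm; the calibration is good to about 2 mm. A picture is of the moment at which its call begins. There is no depth.
- bot.close_job(): hands the job in; it is judged then, once.
The state is a dict: "time": time; "joint_positions": joint angles; "dq": joint speeds; "tau": joint torques, N m; "tool_pos": TCP position; "tcp_rot": TCP orientation; "contact_force": force on the tool from outside, world axes, zero at the start; "moment": the same for the moment, N m; "grip_width": finger opening in mm; "finger_force": force on a finger pad.
Only numpy, scipy, OpenCV 4.12 (cv2) and the standard library are available. Lean on these libraries where they do the work, as an engineer would, in place of code of your own. Each camera call takes 0.05 s, during which the arm holds its last target. There are 200 camera calls.

### The job

Pack every ring box from the bench into the open carton on the lower stacking frame, each resting flat on the carton's floor and none on top of another; then fold the carton's flaps down flat, both short end flaps first and the two long ones over them. Finally set the loose stacking frame over the closed carton with its four corner posts fully home in the sockets of the frame below, and leave the jar, file and pliers where they are.

Things in the scene. Friction and masses are not known exactly. Their poses are not given: they have to be found in the camera images.
- rack: Lower stacking frame, steel, fixed to the bench, an open carton fixed on it. 171 mm (x) by 215 mm (y). Origin on the bench under its centre, z up. Each corner has a square socket, open at the top: 23 mm outside, 17 mm inside, 30 mm tall, floor 6 mm above the bench, centres at x = +-74, y = +-96 mm. Rails and plywood deck 12 to 14 mm high.
- seat (a point): Centre of the rack at the height of the socket floors, 6 mm above the bench: the loose frame's origin lies here when its posts are fully home. Axes as rack
- carton_floor (a point): Centre of the carton's inner floor, 17 mm above the bench; axes as rack. Cardboard carton 114 mm (x) by 158 mm (y) outside, 3 mm walls, inside 108 by 152 mm and 57 mm deep, rim 74 mm above the bench. Four flaps on its rim, splayed outwards at the start
- frame: Loose steel stacking frame, about 0.45 kg, standing on the bench on four round posts. Origin at the middle of the plane of the post feet; x across, y along, z up; half a turn makes no difference. Posts 13 mm thick, the last 10 mm tapered to 8 mm, at x = +-74, y = +-96 mm. Rails 100 to 116 mm above the feet, corner sockets on top up to 130 mm; 171 by 215 mm over all. Balanced about its centre
- frame_bar (a point): Centre of the loose frame's middle bar, 108 mm above its feet, the place to grip it (closing along the frame's x). The bar is 12 mm wide (x), 16 mm tall, and runs along y; 62 mm free each side of it. Two cross bars, 12 mm wide, run along x at y = +-55 mm, 100 to 110 mm above the feet; the rest of the deck is open. Axes as frame
- flap_short0 (a joint): Short end flap on the rack's -y end of the carton, 52 mm long, 108 mm wide, 2.5 mm thick, card: 0 = folded flat shut, 1.57 = upright, up to 2.6 = splayed outwards (stop). Swings easily and stays where it is left (crease friction 0.02 N m)
- flap_short1 (a joint): The same on the +y end
- flap_long0 (a joint): Long side flap on the rack's -x side of the carton, 56 mm long, 156 mm wide, otherwise the same; 3 mm higher, so that it closes over the short flaps
- flap_long1 (a joint): The same on the +x side
- flap_short0_hinge (a point): flap_short0: middle of the hinge crease, -y end of the carton; the rack's axes. 74 mm above the bench
- flap_short1_hinge (a point): flap_short1: middle of the hinge crease, +y end of the carton; the rack's axes. 74 mm above the bench
- flap_long0_hinge (a point): flap_long0: middle of the hinge crease, -x side of the carton; the rack's axes. 77 mm above the bench
- flap_long1_hinge (a point): flap_long1: middle of the hinge crease, +x side of the carton; the rack's axes. 77 mm above the bench
- jar: Glass jar with a yellow band, 56 mm across, 55 mm tall; not part of the job. Origin under its centre
- file: Flat file with a wooden handle, 205 mm long, lying on the bench; not part of the job. Origin on the bench under the start of the blade; x along it
- pliers: Pliers, 150 mm long, lying on the bench; not part of the job. Origin on the bench under the pivot; x towards the jaws
- ringbox0: Closed ring box, dark blue, 40 by 40 mm and 36 mm tall (z) with rounded edges, 50 g, on the bench at the start; all alike. Origin at its centre. Two to four of them are there (None if absent)
- ringbox1: Closed ring box, dark blue, 40 by 40 mm and 36 mm tall (z) with rounded edges, 50 g, on the bench at the start; all alike. Origin at its centre. Two to four of them are there (None if absent)
- ringbox2: Closed ring box, dark blue, 40 by 40 mm and 36 mm tall (z) with rounded edges, 50 g, on the bench at the start; all alike. Origin at its centre. Two to four of them are there (None if absent)
- ringbox3: Closed ring box, dark blue, 40 by 40 mm and 36 mm tall (z) with rounded edges, 50 g, on the bench at the start; all alike. Origin at its centre. Two to four of them are there (None if absent)

How it is judged (in metres and radians):
On the way, in this order (a step that is already met when the one before it is completed fails the run):
1. every ring box rests on the carton's floor (x of ringbox0 in the frame of carton_floor between -0.05 and 0.05 m and y of ringbox0 in the frame of carton_floor between -0.072 and 0.072 m and z of ringbox0 in the frame of carton_floor between 0.005 and 0.027 m and x of ringbox1 in the frame of carton_floor between -0.05 and 0.05 m and y of ringbox1 in the frame of carton_floor between -0.072 and 0.072 m and z of ringbox1 in the frame of carton_floor between 0.005 and 0.027 m and x of ringbox2 in the frame of carton_floor between -0.05 and 0.05 m and y of ringbox2 in the frame of carton_floor between -0.072 and 0.072 m and z of ringbox2 in the frame of carton_floor between 0.005 and 0.027 m and x of ringbox3 in the frame of carton_floor between -0.05 and 0.05 m and y of ringbox3 in the frame of carton_floor between -0.072 and 0.072 m and z of ringbox3 in the frame of carton_floor between 0.005 and 0.027 m), for 0.2 s.
2. both short flaps are folded flat, the long ones still open (value of joint each of flap_short0, flap_short1 below 0.15 rad and value of joint each of flap_long0, flap_long1 above 0.7 rad), for 0.2 s.
3. both long flaps are folded flat over the short ones (value of joint each of flap_short0, flap_short1, flap_long0, flap_long1 below 0.15 rad), for 0.2 s.
4. the loose frame's four posts are home in the sockets (horizontal distance between frame and seat below 0.006 m and z of frame in the frame of seat between -0.004 and 0.004 m and angle between frame's own z axis and vertical below 0.04 rad and angle between the x axis of frame and the x axis of rack, either way round below 0.06 rad), for 0.2 s.
At the end, for the whole second after the job is handed in: Ring boxes inside the carton, centres under 27 mm above its floor; flaps within 0.15 rad of flat; the loose frame's origin within 6 mm sideways and 4 mm in height of seat, upright within 0.04 rad, in line with the rack within 0.06 rad (either way round); all at rest (all of step 1 and all of step 3 and all of step 4 and linear speed of each of ringbox0, ringbox1, ringbox2, ringbox3, frame below 0.03 m/s); the robot touches nothing.
It fails at once if the jar is moved more than 30 mm (distance of jar from where it was at the start of the episode above 0.03 m).
It fails at once if the file is moved more than 30 mm (distance of file from where it was at the start of the episode above 0.03 m).
It fails at once if the pliers is moved more than 30 mm (distance of pliers from where it was at the start of the episode above 0.03 m).
Of ringbox0, ringbox1, ringbox2, ringbox3 only 2 to 4 are there at a start; the rules pass over those that are not, and their reading is None.
At some moment in a run one of frame may be knocked a few centimetres aside while the robot is not near it.
Once in a run the grip may slacken for a moment while it holds something.
It also fails if it takes over 208 s, if anything falls off the work surface, if the arm or the gripper's body presses on something with over 40 N, if the wrist force passes 120 N, or if a joint passes its speed limit or range.

## Working session

There is one attempt and no reset: what is moved stays moved. The work goes in short steps, Python scripts to look and compute and a shell command to move; the robot and the scene stay as the last step left them, time stands still between calls to the robot, and variables do not carry over. Pictures are saved under pics/ and viewed, at most 14 in all, crops included, and the job is handed in when it is done.

```bash
ls; mkdir -p pics; python3 - <<'E'
from plant import bot
import cv2
for n in("side","top"):
    c=bot.capture(n); cv2.imwrite(f"pics/{n}0.png",c["color"][:,:,::-1]); print(n,c["K"],c["k1"],c["R"],c["t"])
o=bot.get_obs(); print(o)
E
```

```text
pics
plant.py
shift.py
side [[464.02216893   0.         310.0204003 ]
 [  0.         464.02216893 202.14491107]
 [  0.           0.           1.        ]] -0.09712144070370204 [[ 0.7140156  -0.70007254  0.00895306]
 [-0.34982912 -0.36781515 -0.86158668]
 [ 0.60646625  0.61205429 -0.50753151]] [-387.56003939  283.26026555  936.95838441]
top [[480.84553541   0.         317.5341572 ]
 [  0.         480.84553541 198.20556023]
 [  0.           0.           1.        ]] -0.12292517839786109 [[-0.01381762 -0.99988434  0.00635447]
 [-0.99035831  0.01280937 -0.13793598]
 [ 0.13783863 -0.00819915 -0.99042076]] [  -5.79026354  582.51061232 1197.96082523]
{'time': 0.1, 'joint_positions': array([ 1.15696030e+00,  3.42617603e-01,  1.52491850e+00, -7.21054348e-06,
        1.27542216e+00, -1.45947587e-01]), 'dq': array([ 1.07017941e-03, -2.24481244e-03, -1.64063937e-03, -3.21622146e-04,
       -2.63094137e-06, -1.92680498e-03]), 'tau': array([ 1.97992624e-03, -4.32007241e+01, -2.44697696e+01,  7.17865932e-02,
        5.26142854e-02, -7.31180671e-05]), 'tool_pos': array([138.86588477, 506.16801436, 404.13374644]), 'tcp_rot': array([-3.14024056e+00, -1.91778788e-04,  2.87370618e+00]), 'contact_force': array([0.31565902, 0.32421018, 0.08742248]), 'moment': array([-0.02242402,  0.0056357 , -0.03159839]), 'finger_force': 0.0, 'grip_width': 92.20538299141795}
```

View pics/side0.png

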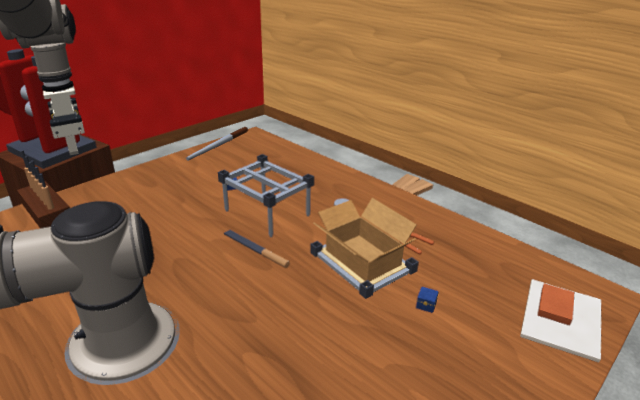

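View pics/top0.png

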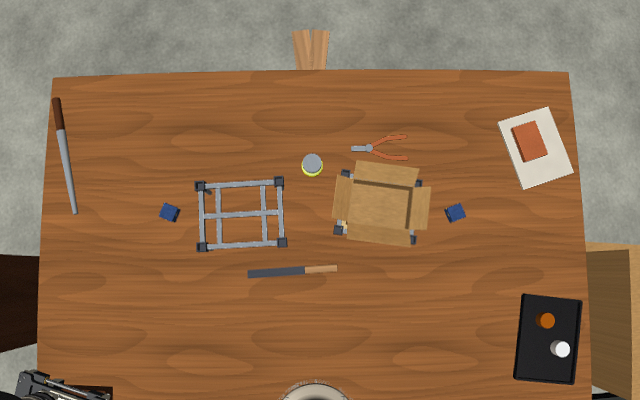

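The side view shows the loose frame with its top at about (265,180), the carton at (365,245) and one box at (427,299). In the top view the frame is centred at about (241,214), the carton at (380,203) and two blue boxes at (170,212) and (455,212). The jar (312,165), pliers (380,148) and a file (290,271) are nearby. Next I'll zoom in for accurate pixels.

```bash
cat > h.py <<'E'
from plant import bot
import numpy as np, cv2
from scipy.optimize import least_squares
def cap(n): return bot.capture(n)
def proj(c,X):
    X=np.atleast_2d(X); p=X@c["R"].T+c["t"]; s=p[:,:2]/p[:,2:]
    s=s*(1+c["k1"]*(s**2).sum(1,keepdims=True)); return s@c["K"][:2,:2].T+c["K"][:2,2]
def ray(c,uv):
    d=(np.array(uv,float)-c["K"][:2,2])/c["K"][0,0]; s=d.copy()
    for _ in range(20): s=d/(1+c["k1"]*(s@s))
    v=c["R"].T@np.array([*s,1]); return -c["R"].T@c["t"],v/np.linalg.norm(v)
def atz(c,uv,z): o,v=ray(c,uv); return o+v*(z-o[2])/v[2]
def tri(pairs):
    A=np.zeros((3,3));b=np.zeros(3)
    for c,uv in pairs:
        o,v=ray(c,uv);P=np.eye(3)-np.outer(v,v);A+=P;b+=P@o
    return np.linalg.solve(A,b)
def blue(c):
    h=cv2.cvtColor(c["color"],cv2.COLOR_RGB2HSV); m=cv2.inRange(h,(108,120,40),(128,255,255))
    n,_,st,ce=cv2.connectedComponentsWithStats(m); _l=_
    return [(st[i,4],ce[i],cv2.minAreaRect(np.argwhere(_l==i)[:,::-1].astype(np.float32))) for i in range(1,n) if st[i,4]>40]
def tool():
    o=bot.get_obs(); return o
def goal(x,y,z,yaw=None):
    """shift in tool axes to put the TCP at x,y,z, turn to bring tool yaw (assumes the measured pose)"""
    from scipy.spatial.transform import Rotation as R
    o=bot.get_obs(); r=R.from_euler("xyz",o["tcp_rot"]).as_matrix()
    d=r.T@(np.array([x,y,z])-o["tool_pos"]); t=None
    if yaw is not None: t=-((yaw-o["tcp_rot"][2]+np.pi/2)%np.pi-np.pi/2)
    print("pos",o["tool_pos"].round(1),"rot",o["tcp_rot"].round(3),"-> d",d.round(1),"turn",t)
E
python3 - <<'E'
from h import *
s=cap("side");t=cap("top")
for n,c in(("side",s),("top",t)): print(n,[(a,ce.round(1),r) for a,ce,r in blue(c)])
def crop(c,x,y,w,h,W,H): return cv2.resize(c["color"][y:y+h,x:x+w,::-1],(W,H),interpolation=cv2.INTER_CUBIC)
a=np.vstack([crop(t,190,170,100,90,400,300)[:300],crop(s,210,145,120,90,400,300)])
b=np.vstack([crop(t,325,155,110,90,400,300),crop(s,300,195,140,105,400,300)])
cv2.imwrite("pics/z0.png",np.hstack([a,b]))
E
```

```text
side [(np.int32(232), array([427.5, 295.2]), ((427.4056701660156, 295.3302001953125), (17.71950912475586, 13.59869384765625), 15.945395469665527)), (np.int32(85), array([424.7, 306.9]), ((424.6284484863281, 306.738525390625), (16.761962890625, 5.268044948577881), 16.699241638183594))]
top [(np.int32(210), array([168.3, 211.9]), ((169.04312133789062, 212.23275756835938), (16.544612884521484, 14.312403678894043), 23.198589324951172)), (np.int32(215), array([454.9, 212.5]), ((454.49139404296875, 212.6465606689453), (13.918484687805176, 16.413307189941406), 66.80140686035156))]
```

View pics/z0.png

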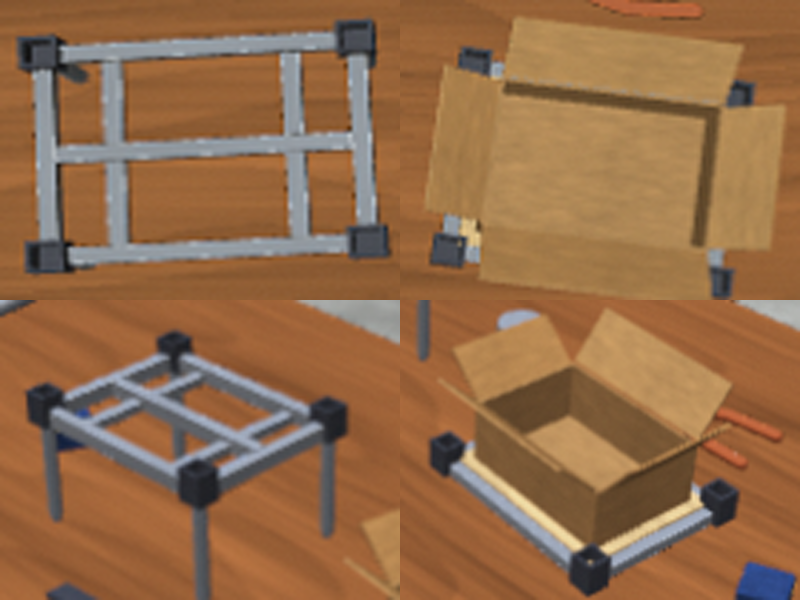

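The crops show the loose frame's four socket tops in both views: top view about (200,185), (279,181), (202,247) and (282,243). Its middle bar is clear. The rack sockets show at top (345,172), (419,183), (338,229) and (413,239). The second box sits behind the frame in the side view at about (231,184).

```bash
cat >> h.py <<'E'
def up(px,x,y,sx,sy): return [((a+.5)*sx+x-.5,(b+.5)*sy+y-.5) for a,b in px]
def fitrect(obs,h,p0,L=None):
    """obs: list of (cam,[(i,(u,v))]) ; corners i of the +-74,+-96 rectangle; fit x,y,z,yaw"""
    C=np.array([[-74,-96],[74,-96],[74,96],[-74,96]])
    def f(p):
        c,s=np.cos(p[3]),np.sin(p[3]); W=np.c_[C@np.array([[c,s],[-s,c]])+p[:2],np.full(4,p[2])]
        return np.concatenate([(proj(cam,W[i])[0]-uv) for cam,l in obs for i,uv in l])
    r=least_squares(f,p0); return r.x,r.fun.reshape(-1,2)
E
python3 - <<'E'
from h import *
s=cap("side");t=cap("top")
# corners order: 0 (-x,-y) 1 (+x,-y) 2 (+x,+y) 3 (-x,+y): top image up=+x, left=+y
ft=up([(368,242),(355,38),(40,50),(47,256)],190,170,.25,.3)
fs=up([(198,466-300),(329,406-300),(174,340-300),(46,391-300)],210,145,.3,.3)
rt=up([(720-400,279),(741-400,92),(474-400,58),(449-400,247)],325,155,.275,.3)
rs=up([(591-400,556-300),(720-400,490-300),(447-400,442-300)],300,195,.35,.35)
for nm,a,b,ib in(("frame",ft,fs,[0,1,2,3]),("rack",rt,rs,[0,1,3])):
    x,r=fitrect([(t,list(enumerate(a))),(s,list(zip(ib,b)))],0,[550,0,60,0]); print(nm,x.round(3)); print(r.round(1).tolist())
for uv in [(169.0,212.2),(454.5,212.6)]: print("box top@36",atz(t,uv,36).round(1))
print(tri([(t,(454.5,212.6)),(s,(427.5,294.5))]))
E
```

```text
frame [5.35627e+02 1.72749e+02 1.29041e+02 4.30000e-02]
[[-0.1, 0.1], [0.3, -0.3], [-0.3, 0.5], [-0.5, 0.2], [0.2, 0.7], [0.1, -0.1], [0.6, -0.6], [0.0, 0.0]]
rack [ 5.62530e+02 -1.71562e+02  2.75960e+01 -1.49000e-01]
[[-1.1, 0.4], [-0.9, 0.6], [0.4, 1.0], [-0.0, 0.1], [0.8, -0.1], [0.6, -0.2], [1.0, -0.3]]
box top@36 [551.2 373.1  36. ]
box top@36 [ 540.5 -369.9   36. ]
[ 541.90318802 -372.79667899   29.00028559]
```

Careful with the scale: shifts go in units of 20 mm and turns go in units of 0.25 rad. That gives: 0.18 rad is 0.72.

```bash
python3 - <<'E'
from h import *
s=cap("side");t=cap("top")
a=up([(515-400,18),(742-400,43)],325,155,.275,.3); b=up([(607-400,10),(732-400,84)],300,195,.35,.35)
for i in (0,1): print("long1 edge",tri([(t,a[i]),(s,b[i])]).round(1))
a=up([(447-400,66),(427-400,211)],325,155,.275,.3); b=up([(545-400,16),(454-400,50)],300,195,.35,.35)
for i in (0,1): print("short1 edge",tri([(t,a[i]),(s,b[i])]).round(1))
goal(551,373,404,1.17)
E
python3 shift.py '[{"jaw": 92,"rz": 0.72}]'; python3 -c "
from h import *
goal(551,373,404,1.17)"
```

```text
long1 edge [ 664.  -108.4  117.6]
long1 edge [ 643.3 -260.9  118.2]
short1 edge [631.1 -62.5 105.1]
short1 edge [524.6 -47.7 106.7]
pos [138.9 506.3 404.6] rot [-3.141 -0.     2.874] -> d [-432.7  -19.5    0.6] turn -1.4377639919253946
time: 0.52
tool_pos: [138.9, 506.3, 404.7]
tcp_rot: [-3.142, 0.0, 2.69]
contact_force: [-0.8, 0.7, 0.5]
grip_width: 91.6
finger_force: 0.0
pos [138.9 506.3 404.7] rot [-3.142  0.     2.69 ] -> d [-428.9   60.     0.7] turn 1.5199056582311492
```

```bash
python3 shift.py '[{"jaw": 92,"sx": -21.45,"sy": 3,"rz": 3.6},{"jaw": 92,"sx": -21.45,"sy": 3,"rz": 3.6},{"jaw": 92,"sx": -21.45,"sy": 3,"rz": 3.6},{"jaw": 92,"sx": -21.45,"sy": 3,"rz": 3.6},{"jaw": 92,"sx": -21.45,"sy": 3,"rz": 3.6}]'; python3 -c "
from h import *
goal(551,373,404,1.17)"
```

```text
time: 1.15
tool_pos: [438.4, 410.4, 404.9]
tcp_rot: [3.141, -0.0, 1.788]
contact_force: [-0.3, 0.9, 0.1]
grip_width: 91.8
finger_force: 0.0
pos [438.4 410.4 404.9] rot [ 3.141 -0.     1.788] -> d [-60.8 101.8   0.9] turn 0.6184178059743413
```

Scaled: 102 mm is 5.1, -61 mm is -3.05, 0.62 rad is 2.48.

```bash
python3 shift.py '[{"jaw": 92,"sx": -3.05,"sy": 5.1,"rz": 2.48},{"jaw": 92,"sx": -3.05,"sy": 5.1,"rz": 2.48},{"jaw": 92,"sx": -3.05,"sy": 5.1,"rz": 2.48},{"jaw": 92,"sx": -3.05,"sy": 5.1,"rz": 2.48},{"jaw": 92,"sx": -3.05,"sy": 5.1,"rz": 2.48}]'; python3 - <<'E'
from h import *
goal(551,373,196,1.17)
t=cap("top");print([(a,ce.round(1),r) for a,ce,r in blue(t)])
im=t["color"][:,:,::-1]
cv2.imwrite("pics/a1.png",cv2.resize(im[130:330,80:480],(800,400),interpolation=cv2.INTER_CUBIC))
E
```

```text
time: 1.78
tool_pos: [549.8, 374.2, 404.5]
tcp_rot: [-3.141, 0.0, 1.174]
contact_force: [-0.1, 1.0, 0.5]
grip_width: 91.7
finger_force: 0.0
pos [549.8 374.2 404.5] rot [-3.141  0.     1.174] -> d [ -0.6   1.7 208.5] turn 0.004124829047253975
[(np.int32(217), array([168.5, 211.9]), ((169.12371826171875, 212.22166442871094), (16.854747772216797, 14.316381454467773), 23.96249008178711)), (np.int32(213), array([455. , 212.4]), ((454.6551513671875, 212.637939453125), (13.92715072631836, 16.341188430786133), 68.19859313964844))]
```

View pics/a1.png

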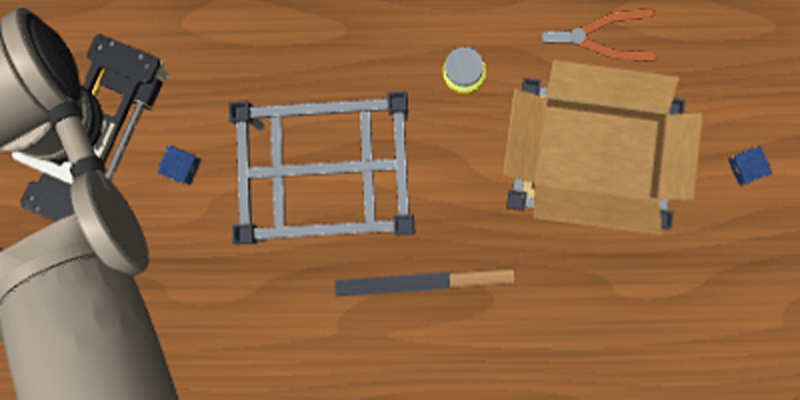

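The gripper hangs beside and above the left box, which is at about (180,165) in this zoom, with its closing line along the box's side. The frame is unmoved. Descending now.

```bash
python3 shift.py '[{"jaw": 92,"sx": -0.05,"sy": 0.1,"sz": 3},{"jaw": 92,"sx": -0.05,"sy": 0.1,"sz": 6},{"jaw": 92,"sx": -0.05,"sy": 0.1,"sz": 8.5},{"jaw": 92,"sx": -0.05,"sy": 0.1,"sz": 10.4},{"jaw": 92,"sx": -0.05,"sy": 0.1,"sz": 10.4}]' && python3 shift.py '[{"jaw": 25},{"jaw": 25},{"jaw": 25},{"jaw": 25},{"jaw": 25}]'; python3 shift.py '[{"jaw": 25},{"jaw": 25,"sz": -1.5},{"jaw": 25,"sz": -4.5},{"jaw": 25,"sz": -7.5},{"jaw": 25,"sz": -7.5}]'; python3 -c "
from h import *
c,s=np.cos(-.149),np.sin(-.149)
y=25; goal(562.5-s*y,-171.6+c*y,346,1.422)"
```

```text
time: 2.45
tool_pos: [549.9, 372.4, 193.6]
tcp_rot: [-3.137, 0.005, 1.175]
contact_force: [-0.3, -0.4, 0.3]
grip_width: 91.8
finger_force: 0.0
time: 3.08
tool_pos: [551.1, 372.7, 197.0]
tcp_rot: [3.141, -0.0, 1.174]
contact_force: [-0.7, -0.3, 0.2]
grip_width: 46.4
finger_force: 0.0
time: 3.7
tool_pos: [551.7, 373.1, 353.1]
tcp_rot: [3.134, -0.009, 1.174]
contact_force: [0.0, -0.1, -0.4]
grip_width: 39.7
finger_force: 30.0
pos [551.7 373.1 353.1] rot [ 3.134 -0.009  1.174] -> d [-474.1  214.3    4.4] turn -0.24802218269817455
```

```bash
python3 shift.py '[{"jaw": 25,"sx": -1.5,"sy": 0.7,"sz": -2,"rz": -0.2},{"jaw": 25,"sx": -23.7,"sy": 10.7,"sz": -2,"rz": -1},{"jaw": 25,"sx": -23.7,"sy": 10.7,"sz": -2,"rz": -1},{"jaw": 25,"sx": -23.7,"sy": 10.7,"sz": -2,"rz": -1},{"jaw": 25,"sx": -23.7,"sy": 10.7,"sz": -2,"rz": -1}]'; python3 -c "
from h import *
c,s=np.cos(-.149),np.sin(-.149)
y=25; goal(562.5-s*y,-171.6+c*y,390,1.422)"
```

```text
time: 4.32
tool_pos: [558.5, 89.0, 385.6]
tcp_rot: [-3.14, 0.0, 1.424]
contact_force: [0.9, -0.3, -1.1]
grip_width: 39.8
finger_force: 30.0
pos [558.5  89.  385.6] rot [-3.14   0.     1.424] -> d [-232.2   42.1   -4.4] turn 0.0020722072848984308
```

```bash
python3 shift.py '[{"jaw": 25,"sx": -11.6,"sy": 2.1},{"jaw": 25,"sx": -11.6,"sy": 2.1},{"jaw": 25,"sx": -11.6,"sy": 2.1},{"jaw": 25,"sx": -11.6,"sy": 2.1},{"jaw": 25,"sx": -11.6,"sy": 2.1}]'; python3 - <<'E'
from h import *
c,s=np.cos(-.149),np.sin(-.149)
y=25; goal(562.5-s*y,-171.6+c*y,216,1.422)
a=cap("side")
cv2.imwrite("pics/a2.png",cv2.resize(a["color"][150:320,270:480,::-1],(740,600),interpolation=cv2.INTER_CUBIC))
E
```

```text
time: 4.95
tool_pos: [566.1, -148.1, 385.2]
tcp_rot: [-3.14, 0.0, 1.419]
contact_force: [-0.4, 1.2, -0.7]
grip_width: 39.9
finger_force: 30.0
pos [ 566.1 -148.1  385.2] rot [-3.14   0.     1.419] -> d [  1.3   0.3 169.2] turn -0.003072596731317434
```

View pics/a2.png

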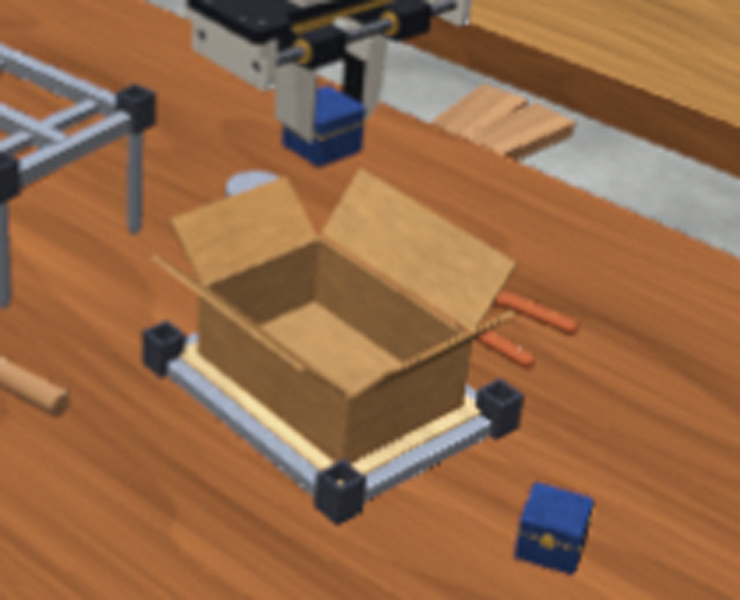

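The box is held between the fingers at about (325,125), level and above the carton, whose open mouth is at about (330,330). Lowering it now.

```bash
python3 shift.py '[{"jaw": 25,"sx": 0.05,"sz": 2.5},{"jaw": 25,"sx": 0.05,"sz": 5},{"jaw": 25,"sx": 0.05,"sz": 6.5},{"jaw": 25,"sx": 0.05,"sz": 7.5},{"jaw": 25,"sx": 0.05,"sz": 8}]' && python3 shift.py '[{"jaw": 25,"sz": 0.25},{"jaw": 25,"sz": 0.45},{"jaw": 25,"sz": 0.45},{"jaw": 25,"sz": 0.45}]'
```

```text
time: 5.62
tool_pos: [566.3, -142.1, 225.1]
tcp_rot: [-3.139, -0.001, 1.425]
contact_force: [-0.1, -0.5, 0.1]
grip_width: 39.4
finger_force: 30.0
time: 6.12
tool_pos: [566.8, -143.8, 218.2]
tcp_rot: [3.141, 0.0, 1.424]
contact_force: [-0.4, -0.0, -0.0]
grip_width: 39.7
finger_force: 30.0
```

Scaled: 3 mm is 0.15.

```bash
python3 shift.py '[{"jaw": 25,"sz": 0.15},{"jaw": 25,"sz": 0.15},{"jaw": 58,"sz": 0.15},{"jaw": 58,"sz": 0.15},{"jaw": 58,"sz": 0.15}]' && python3 shift.py '[{"jaw": 58,"sz": -2},{"jaw": 58,"sz": -5},{"jaw": 92,"sz": -8.5},{"jaw": 92,"sz": -8.5},{"jaw": 92,"sz": -8.5}]'; python3 - <<'E'
from h import *
goal(540.5,-370,385,1.174)
t=cap("top");print([(a,ce.round(1),r) for a,ce,r in blue(t)],atz(t,blue(t)[0][1],53))
E
```

```text
time: 6.75
tool_pos: [566.7, -143.8, 214.8]
tcp_rot: [3.141, -0.0, 1.424]
contact_force: [-0.1, -0.2, 0.2]
grip_width: 57.7
finger_force: 0.0
time: 7.38
tool_pos: [566.4, -143.7, 384.7]
tcp_rot: [3.141, 0.0, 1.424]
contact_force: [-0.4, 0.3, -0.6]
grip_width: 83.5
finger_force: 0.0
pos [ 566.4 -143.7  384.7] rot [3.141 0.    1.424] -> d [-2.277e+02  7.500e+00 -2.000e-01] turn 0.24983101434837862
[(np.int32(216), array([454.9, 212.4]), ((454.5689392089844, 212.67242431640625), (13.92715072631836, 16.526884078979492), 68.19859313964844))] [ 539.12239854 -365.94980044   53.        ]
```

```bash
python3 shift.py '[{"jaw": 92,"sx": -11.4,"sy": 0.4,"rz": -2.2},{"jaw": 92,"sx": -11.4,"sy": 0.4,"rz": -2.2},{"jaw": 92,"sx": -11.4,"sy": 0.4,"rz": -2.2},{"jaw": 92,"sx": -11.4,"sy": 0.4,"rz": -2.2},{"jaw": 92,"sx": -11.4,"sy": 0.4,"rz": -2.2}]'; python3 -c "
from h import *
goal(541,-371,196,1.97)"
```

```text
time: 8.05
tool_pos: [539.9, -373.8, 381.1]
tcp_rot: [-3.139, -0.004, 1.969]
contact_force: [0.0, 0.7, -1.0]
grip_width: 91.8
finger_force: 0.0
pos [ 539.9 -373.8  381.1] rot [-3.139 -0.004  1.969] -> d [  1.4   2.6 185.1] turn -0.0008776189974077919
```

Scaled: 188 mm is 9.4, 170 mm is 8.5.

```bash
python3 shift.py '[{"jaw": 92,"sz": 3},{"jaw": 92,"sz": 6},{"jaw": 92,"sz": 8.5},{"jaw": 92,"sz": 9.4},{"jaw": 92,"sz": 9.4}]' && python3 shift.py '[{"jaw": 25},{"jaw": 25},{"jaw": 25},{"jaw": 25},{"jaw": 25}]'; python3 shift.py '[{"jaw": 25},{"jaw": 25},{"jaw": 25,"sz": -3},{"jaw": 25,"sz": -6},{"jaw": 25,"sz": -9.4}]'; python3 -c "
from h import *
c,s=np.cos(-.149),np.sin(-.149)
y=-25; goal(562.5-s*y,-171.6+c*y,385,1.422)"
```

```text
time: 8.68
tool_pos: [541.2, -369.7, 195.5]
tcp_rot: [-3.14, -0.003, 1.974]
contact_force: [-0.1, -0.4, 0.5]
grip_width: 91.6
finger_force: 0.0
time: 9.3
tool_pos: [541.1, -370.5, 196.9]
tcp_rot: [3.141, 0.0, 1.974]
contact_force: [-1.4, 0.2, -0.2]
grip_width: 46.5
finger_force: 0.0
time: 9.93
tool_pos: [541.0, -370.3, 380.6]
tcp_rot: [-3.141, -0.001, 1.974]
contact_force: [1.1, 0.3, -1.0]
grip_width: 39.5
finger_force: 29.9
pos [ 541.  -370.3  380.6] rot [-3.141e+00 -1.000e-03  1.974e+00] -> d [153.1  84.6  -4.3] turn 0.5517535661335968
```

```bash
python3 shift.py '[{"jaw": 25,"sx": 7.65,"sy": 4.25,"rz": 2.2},{"jaw": 25,"sx": 7.65,"sy": 4.25,"rz": 2.2},{"jaw": 25,"sx": 7.65,"sy": 4.25,"rz": 2.2},{"jaw": 25,"sx": 7.65,"sy": 4.25,"rz": 2.2},{"jaw": 25,"sx": 7.65,"sy": 4.25,"rz": 2.2}]'; python3 shift.py '[{"jaw": 25},{"jaw": 25}]';python3 -c "
from h import *
c,s=np.cos(-.149),np.sin(-.149)
y=-25; goal(562.5-s*y,-171.6+c*y,216,1.422)"
```

```text
time: 10.55
tool_pos: [559.4, -196.6, 379.2]
tcp_rot: [3.141, 0.0, 1.426]
contact_force: [-0.8, 0.0, -0.2]
grip_width: 39.8
finger_force: 29.9
time: 10.8
tool_pos: [559.2, -197.6, 378.9]
tcp_rot: [-3.141, -0.0, 1.423]
contact_force: [0.1, -0.1, -0.0]
grip_width: 39.6
finger_force: 29.9
pos [ 559.2 -197.6  378.9] rot [-3.141 -0.     1.423] -> d [  1.1  -0.5 162.9] turn 0.0006367876347661561
```

Scaled: 155 mm is 7.75, 150 mm is 7.5.

```bash
python3 shift.py '[{"jaw": 25,"sx": 0.05,"sz": 2.5},{"jaw": 25,"sx": 0.05,"sz": 5},{"jaw": 25,"sx": 0.05,"sz": 6.5},{"jaw": 25,"sx": 0.05,"sz": 7.5},{"jaw": 25,"sx": 0.05,"sz": 7.75}]' && python3 shift.py '[{"jaw": 25,"sz": 0.25},{"jaw": 25,"sz": 0.45},{"jaw": 25,"sz": 0.45},{"jaw": 58,"sz": 0.45},{"jaw": 58,"sz": 0.45}]' && python3 shift.py '[{"jaw": 58},{"jaw": 58,"sz": -2},{"jaw": 58,"sz": -5},{"jaw": 58,"sz": -8},{"jaw": 58,"sz": -8}]';python3 -c "
from h import *
c,s=np.cos(-.149),np.sin(-.149)
y=-150; goal(562.5-s*y,-171.6+c*y,375,-.149)"
```

```text
time: 11.42
tool_pos: [559.0, -195.9, 222.7]
tcp_rot: [-3.139, -0.001, 1.423]
contact_force: [0.0, 0.3, 0.3]
grip_width: 40.1
finger_force: 29.9
time: 12.05
tool_pos: [559.6, -195.4, 215.6]
tcp_rot: [3.141, 0.0, 1.424]
contact_force: [-0.1, -0.1, 0.8]
grip_width: 54.9
finger_force: 0.0
time: 12.68
tool_pos: [560.2, -195.6, 381.0]
tcp_rot: [3.131, 0.003, 1.424]
contact_force: [-0.0, -0.3, -0.2]
grip_width: 57.9
finger_force: 0.0
pos [ 560.2 -195.6  381. ] rot [3.131e+00 3.000e-03 1.424e+00] -> d [-125.9   -1.6    6.4] turn -1.5687005497949955
```

```bash
python3 shift.py '[{"jaw": 0,"sx": -3.25},{"jaw": 0,"sx": -6.5},{"jaw": 0,"sx": -6.5},{"jaw": 0,"sx": -6.5,"sz": 2.75},{"jaw": 0,"sx": -6.5,"sz": 5.5}]'; python3 shift.py '[{"jaw": 0}]'; python3 -c "
from h import *
c,s=np.cos(-.149),np.sin(-.149)
y=-91; goal(562.5-s*y,-171.6+c*y,266,1.422)
y=-60; goal(562.5-s*y,-171.6+c*y,278,1.422)
y=-45; goal(562.5-s*y,-171.6+c*y,255,1.422)"
```

```text
time: 13.3
tool_pos: [540.3, -323.3, 263.6]
tcp_rot: [3.141, -0.0, 1.424]
contact_force: [0.6, 0.0, -0.9]
grip_width: 12.7
finger_force: 0.0
time: 13.42
tool_pos: [539.3, -322.3, 260.4]
tcp_rot: [-3.132, -0.006, 1.424]
contact_force: [0.2, 0.1, 0.1]
grip_width: 2.9
finger_force: 0.0
pos [ 539.3 -322.3  260.4] rot [-3.132 -0.006  1.424] -> d [61.5  0.7 -5.3] turn 0.00220193615553943
pos [ 539.3 -322.3  260.4] rot [-3.132 -0.006  1.424] -> d [ 92.6   0.6 -17.1] turn 0.00220193615553943
pos [ 539.3 -322.3  260.4] rot [-3.132 -0.006  1.424] -> d [107.4   0.9   6. ] turn 0.00220193615553943
```

Scaled: 93 mm is 4.65, 78 mm is 3.9.

```bash
python3 shift.py '[{"jaw": 0,"sx": 1.5,"sz": -0.1},{"jaw": 0,"sx": 2.5,"sz": -0.1},{"jaw": 0,"sx": 3.1,"sz": -0.1},{"jaw": 0,"sx": 3.9,"sz": -0.45},{"jaw": 0,"sx": 4.65,"sz": -0.7}]'; python3 shift.py '[{"jaw": 0,"sx": 0.4,"sz": 0.3},{"jaw": 0,"sx": 0.75,"sz": 0.6},{"jaw": 0,"sx": 0.85,"sz": 1},{"jaw": 0,"sx": 0.85,"sz": 1.15},{"jaw": 0,"sx": 0.85,"sz": 1.15}]';  python3 - <<'E'
from h import *
goal(562,-172,300)
t=cap("top");s=cap("side")
f=lambda c,x,y,w,h:cv2.resize(c["color"][y:y+h,x:x+w,::-1],(400,300),interpolation=cv2.INTER_CUBIC)
cv2.imwrite("pics/a3.png",np.hstack([f(t,320,150,120,90),f(s,290,170,180,135)]))
E
```

```text
time: 14.05
tool_pos: [554.3, -231.2, 280.1]
tcp_rot: [3.141, 0.0, 1.424]
contact_force: [-0.2, -0.4, 0.2]
grip_width: 0.5
finger_force: 0.2
time: 14.68
tool_pos: [556.4, -215.5, 255.6]
tcp_rot: [-3.141, -0.0, 1.423]
contact_force: [-0.1, -0.2, -0.1]
grip_width: 0.6
finger_force: 0.0
pos [ 556.4 -215.5  255.6] rot [-3.141 -0.     1.423] -> d [ 43.8  -0.9 -44.4] turn None
```

View pics/a3.png

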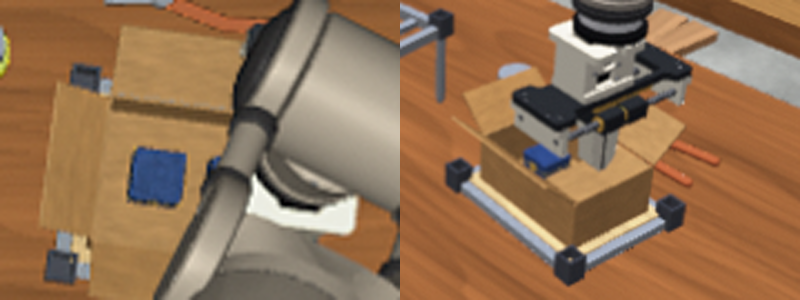

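The near short flap now lies flat under the fingertips (side view around (600,160)). Both boxes lie flat inside the carton. Now the other short flap.

```bash
python3 shift.py '[{"jaw": 0,"sz": 0.1},{"jaw": 0,"sz": 0.1}]'; python3 shift.py '[{"jaw": 0,"sz": -3},{"jaw": 0,"sz": -4},{"jaw": 0,"sx": 3,"sz": -4},{"jaw": 0,"sx": 6,"sz": -4},{"jaw": 0,"sx": 9,"sz": -4}]'; python3 shift.py '[{"jaw": 0,"sx": 1.05},{"jaw": 0,"sx": 1.05,"sz": 1.5},{"jaw": 0,"sx": 1.05,"sz": 3.4},{"jaw": 0,"sx": 1.05,"sz": 3.4},{"jaw": 0,"sx": 1.05,"sz": 3.4}]';  python3 - <<'E'
from h import *
c,s=np.cos(-.149),np.sin(-.149)
y=91; goal(562.5-s*y,-171.6+c*y,266,1.422)
E
```

```text
time: 15.02
tool_pos: [556.6, -215.4, 254.7]
tcp_rot: [3.141, 0.0, 1.424]
contact_force: [-0.6, -1.2, 3.8]
grip_width: 0.4
finger_force: 1.6
time: 15.65
tool_pos: [582.9, -35.6, 334.3]
tcp_rot: [3.141, -0.0, 1.423]
contact_force: [0.5, 0.5, -0.4]
grip_width: 0.6
finger_force: 0.0
time: 16.27
tool_pos: [586.5, -16.9, 267.4]
tcp_rot: [3.14, -0.0, 1.423]
contact_force: [0.5, 0.1, 0.3]
grip_width: 0.4
finger_force: 0.0
pos [586.5 -16.9 267.4] rot [ 3.14  -0.     1.423] -> d [-65.5  -0.9   1.4] turn 0.0011497281321501962
```

```bash
python3 shift.py '[{"jaw": 0,"sx": -1.5,"sz": 0.05},{"jaw": 0,"sx": -2.5,"sz": 0.05},{"jaw": 0,"sx": -3.25,"sz": 0.05},{"jaw": 0,"sx": -4.05,"sz": -0.3},{"jaw": 0,"sx": -4.8,"sz": -0.55}]'; python3 shift.py '[{"jaw": 0,"sx": -0.4,"sz": 0.3},{"jaw": 0,"sx": -0.75,"sz": 0.6},{"jaw": 0,"sx": -0.85,"sz": 1},{"jaw": 0,"sx": -0.85,"sz": 1.2},{"jaw": 0,"sx": -0.85,"sz": 1.25}]'; python3 shift.py '[{"jaw": 0,"sz": -3},{"jaw": 0,"sz": -4},{"jaw": 0,"sz": -4},{"jaw": 0,"sz": -4}]'; python3 - <<'E'
from h import *
c,s=np.cos(-.149),np.sin(-.149)
x,y=150,0; goal(562.5+c*x-s*y,-171.6+c*y+s*x,335,1.422)
x,y=-150,0; goal(562.5+c*x-s*y,-171.6+c*y+s*x,335,1.422)
E
```

```text
time: 16.9
tool_pos: [571.9, -112.3, 278.0]
tcp_rot: [3.141, 0.0, 1.424]
contact_force: [0.9, 0.5, 0.2]
grip_width: 0.4
finger_force: 0.2
time: 17.52
tool_pos: [569.2, -128.2, 254.2]
tcp_rot: [3.141, 0.001, 1.425]
contact_force: [-10.1, 0.0, 24.3]
grip_width: 0.7
finger_force: 12.0
time: 18.02
tool_pos: [569.1, -127.8, 330.5]
tcp_rot: [-3.139, -0.001, 1.424]
contact_force: [-0.4, -0.3, -0.4]
grip_width: 0.1
finger_force: 0.0
pos [ 569.1 -127.8  330.5] rot [-3.139e+00 -1.000e-03  1.424e+00] -> d [-44.7 149.8  -4.9] turn 0.0021521104438972927
pos [ 569.1 -127.8  330.5] rot [-3.139e+00 -1.000e-03  1.424e+00] -> d [ -44.  -150.2   -4.1] turn 0.0021521104438972927
```

Scaled: -45 mm is -2.25, 133 mm is 6.65.

```bash
python3 shift.py '[{"jaw": 0,"sx": -2.25,"sy": 3,"sz": -0.5},{"jaw": 0,"sx": -2.25,"sy": 6,"sz": -0.5},{"jaw": 0,"sx": -2.25,"sy": 6.65,"sz": -0.5},{"jaw": 0,"sx": -2.25,"sy": 6.65,"sz": -0.5},{"jaw": 0,"sx": -2.25,"sy": 6.65,"sz": -0.5}]'; python3 - <<'E'
from h import *
c,s=np.cos(-.149),np.sin(-.149)
x,y=78,0; goal(562.5+c*x-s*y,-171.6+c*y+s*x,270,1.422)
s=cap("side")
cv2.imwrite("pics/a4.png",cv2.resize(s["color"][170:305,290:470,::-1],(600,450),interpolation=cv2.INTER_CUBIC))
E
```

```text
time: 18.65
tool_pos: [693.8, -191.8, 340.6]
tcp_rot: [-3.139, -0.001, 1.424]
contact_force: [0.3, -0.5, 0.2]
grip_width: 0.0
finger_force: 0.0
pos [ 693.8 -191.8  340.6] rot [-3.139e+00 -1.000e-03  1.424e+00] -> d [  0.5 -54.6  70.8] turn 0.001989747256129659
```

View pics/a4.png

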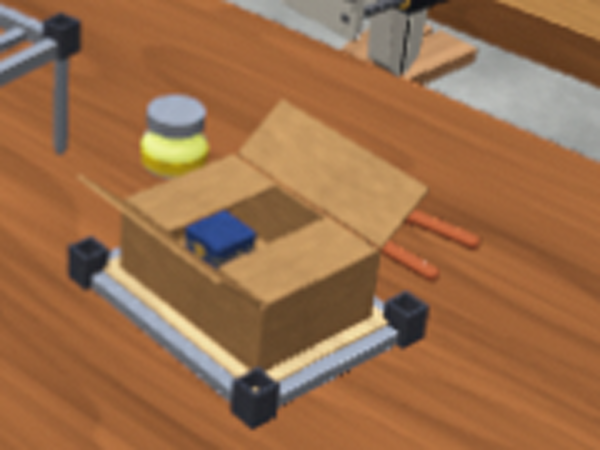

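Both short flaps are flat and both long flaps still stand splayed. One box shows through the gap at about (220,235). I'll check its height against the projection before going on.

```bash
python3 - <<'E'
from h import *
s=cap("side");t=cap("top")
c,n=np.cos(-.149),np.sin(-.149)
W=lambda x,y,z:[562.5+c*x-n*y,-171.6+c*y+n*x,z]
for y in(27,-24):
  for z in(53,70,89):print(y,z,((proj(s,W(0,y,z))[0]-[290,170])/.3).round(), proj(t,W(0,y,z))[0].round(1))
print([(a,ce.round(1),r) for a,ce,r in blue(t)])
E
```

```text
27 53 [224. 230.] [369.1 203. ]
27 70 [226. 211.] [369.9 202.2]
27 89 [227. 190.] [370.8 201.2]
-24 53 [270. 263.] [388.9 205.7]
-24 70 [272. 244.] [389.9 204.9]
-24 89 [274. 222.] [391.1 203.9]
[]
```

The box top is at 53 mm, so it rests on the floor. Folding the +x long flap.

```bash
python3 shift.py '[{"jaw": 0,"sz": 2.5},{"jaw": 0,"sz": 3.5},{"jaw": 0,"sz": 3.5},{"jaw": 0,"sy": -1.5,"sz": 3.5},{"jaw": 0,"sy": -2.7,"sz": 3.5}]'; python3 shift.py '[{"jaw": 0,"sy": -0.8,"sz": -0.3},{"jaw": 0,"sy": -1.55,"sz": -0.55},{"jaw": 0,"sy": -1.95,"sz": -0.25},{"jaw": 0,"sy": -2.3,"sz": 0.1},{"jaw": 0,"sy": -2.3,"sz": 0.4}]'; python3 shift.py '[{"jaw": 0,"sz": 0.2},{"jaw": 0,"sz": 0.2}]'; python3 - <<'E'
from h import *
c,s=np.cos(-.149),np.sin(-.149)
x,y=33,0; goal(562.5+c*x-s*y,-171.6+c*y+s*x,258,1.422)
E
```

```text
time: 19.42
tool_pos: [641.9, -184.4, 277.3]
tcp_rot: [3.13, 0.002, 1.424]
contact_force: [0.4, 0.3, 0.2]
grip_width: 0.6
finger_force: 0.4
time: 20.05
tool_pos: [595.2, -177.4, 263.6]
tcp_rot: [-3.141, -0.0, 1.424]
contact_force: [-0.1, -0.6, 0.7]
grip_width: 0.4
finger_force: 0.4
time: 20.3
tool_pos: [595.7, -177.4, 259.4]
tcp_rot: [-3.141, -0.0, 1.424]
contact_force: [-0.5, -0.9, 0.1]
grip_width: 0.6
finger_force: 0.0
pos [ 595.7 -177.4  259.4] rot [-3.141 -0.     1.424] -> d [ 0.9 -0.7  1.4] turn 0.0018540939140210266
```

Scaled: 2 mm is 0.1.

```bash
python3 shift.py '[{"jaw": 0,"sz": 0.1},{"jaw": 0,"sz": 0.1}]'; python3 shift.py '[{"jaw": 0,"sz": -3},{"jaw": 0,"sy": -1,"sz": -4},{"jaw": 0,"sy": -4,"sz": -4},{"jaw": 0,"sy": -7,"sz": -4},{"jaw": 0,"sy": -8.3,"sz": -4}]'; python3 shift.py '[{"jaw": 0},{"jaw": 0,"sz": 2.5},{"jaw": 0,"sz": 3.3},{"jaw": 0,"sz": 3.3},{"jaw": 0,"sz": 3.3}]'; python3 - <<'E'
from h import *
c,s=np.cos(-.149),np.sin(-.149)
x,y=-78,0; goal(562.5+c*x-s*y,-171.6+c*y+s*x,270,1.422)
E
```

```text
time: 20.55
tool_pos: [595.6, -177.4, 258.1]
tcp_rot: [-3.142, -0.0, 1.424]
contact_force: [-0.6, 0.6, 0.3]
grip_width: 0.2
finger_force: 0.0
time: 21.18
tool_pos: [428.6, -152.3, 338.4]
tcp_rot: [-3.141, -0.0, 1.424]
contact_force: [0.5, -0.2, 0.1]
grip_width: 0.4
finger_force: 0.0
time: 21.8
tool_pos: [432.2, -153.5, 272.8]
tcp_rot: [3.14, 0.0, 1.424]
contact_force: [-0.9, 0.2, 0.3]
grip_width: 0.4
finger_force: 0.0
pos [ 432.2 -153.5  272.8] rot [3.14  0.    1.424] -> d [ 1.3 53.5  2.9] turn 0.0019753400210935634
```

Careful with the scale: shifts go in units of 20 mm and turns go in units of 0.25 rad. That gives: -4 mm is -0.2, 93 mm is 4.65.

```bash
python3 shift.py '[{"jaw": 0,"sy": 1.5,"sz": 0.1},{"jaw": 0,"sy": 2.7,"sz": 0.1},{"jaw": 0,"sy": 3.5,"sz": -0.2},{"jaw": 0,"sy": 4.25,"sz": -0.4},{"jaw": 0,"sy": 4.65,"sz": -0.1}]'; python3 shift.py '[{"jaw": 0,"sy": 0.35,"sz": 0.3},{"jaw": 0,"sy": 0.35,"sz": 0.6},{"jaw": 0,"sy": 0.35,"sz": 0.8},{"jaw": 0,"sy": 0.35,"sz": 0.85},{"jaw": 0,"sy": 0.35,"sz": 0.85}]'; python3 shift.py '[{"jaw": 0,"sz": -3},{"jaw": 0,"sz": -6},{"jaw": 0,"sy": -3,"sz": -6},{"jaw": 0,"sy": -3,"sz": -6}]'; python3 - <<'E'
from h import *
goal(500,100,380)
t=cap("top");s=cap("side")
f=lambda c,x,y,w,h,W=400,H=300:cv2.resize(c["color"][y:y+h,x:x+w,::-1],(W,H),interpolation=cv2.INTER_CUBIC)
cv2.imwrite("pics/a5.png",np.vstack([np.hstack([f(t,320,150,120,90),f(s,290,170,160,120)]),np.hstack([f(t,190,170,100,75),f(s,210,145,120,90)])]))
E
```

```text
time: 22.42
tool_pos: [524.5, -167.1, 275.7]
tcp_rot: [3.138, 0.001, 1.424]
contact_force: [0.5, -0.1, 1.3]
grip_width: 0.2
finger_force: 0.3
time: 23.05
tool_pos: [529.8, -167.7, 257.7]
tcp_rot: [-3.141, -0.0, 1.424]
contact_force: [-1.8, 0.5, 6.1]
grip_width: 0.4
finger_force: 3.0
time: 23.55
tool_pos: [467.0, -157.6, 376.5]
tcp_rot: [-3.136, -0.002, 1.423]
contact_force: [1.1, -0.2, -0.0]
grip_width: 0.6
finger_force: 0.0
pos [ 467.  -157.6  376.5] rot [-3.136e+00 -2.000e-03  1.423e+00] -> d [259.7  -5.3  -3.1] turn None
```

View pics/a5.png

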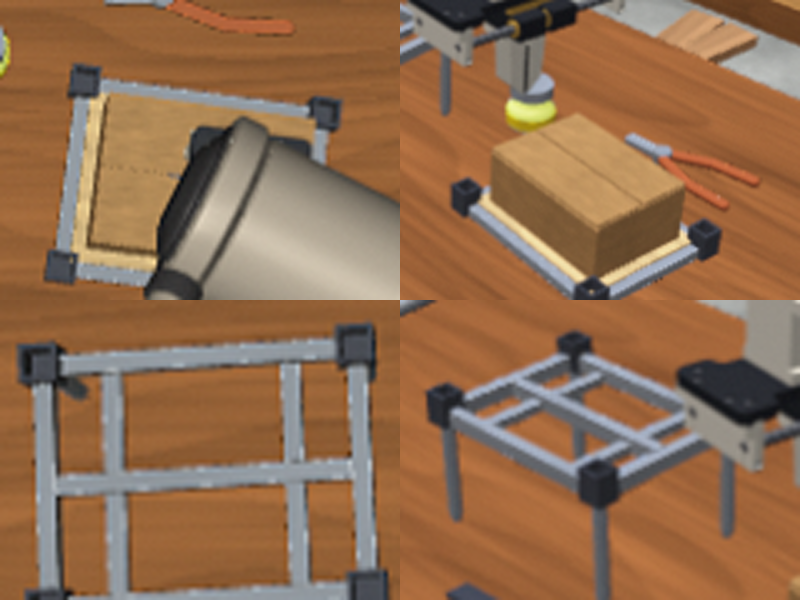

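The carton is shut and the flaps look flat, with the pair of long flaps meeting at about (590,150). The loose frame stands where it was, and the jar and pliers are untouched. Moving above the frame and re-measuring the rack and frame.

Scaled: 260 mm is 13, -5 mm is -0.25.

```bash
python3 shift.py '[{"jaw": 50,"sx": 13,"sy": -0.25,"sz": -0.25},{"jaw": 50,"sx": 13,"sy": -0.25,"sz": -0.25},{"jaw": 50,"sx": 13,"sy": -0.25,"sz": -0.25},{"jaw": 50,"sx": 13,"sy": -0.25,"sz": -0.25},{"jaw": 50,"sx": 13,"sy": -0.25,"sz": -0.25}]'; python3 - <<'E'
from h import *
goal(535.6,172.7,380,1.614)
t=cap("top");s=cap("side")
f=lambda c,x,y,w,h,W=400,H=300:cv2.resize(c["color"][y:y+h,x:x+w,::-1],(W,H),interpolation=cv2.INTER_CUBIC)
cv2.imwrite("pics/a6.png",np.hstack([f(t,330,165,100,80,400,320),f(s,305,200,120,96,400,320)]))
E
```

```text
time: 24.28
tool_pos: [504.8, 102.5, 381.8]
tcp_rot: [3.141, -0.001, 1.429]
contact_force: [-0.3, -0.6, 0.0]
grip_width: 45.7
finger_force: 0.0
pos [504.8 102.5 381.8] rot [ 3.141e+00 -1.000e-03  1.429e+00] -> d [73.8 20.5  1.9] turn -0.18517572580141306
```

View pics/a6.png

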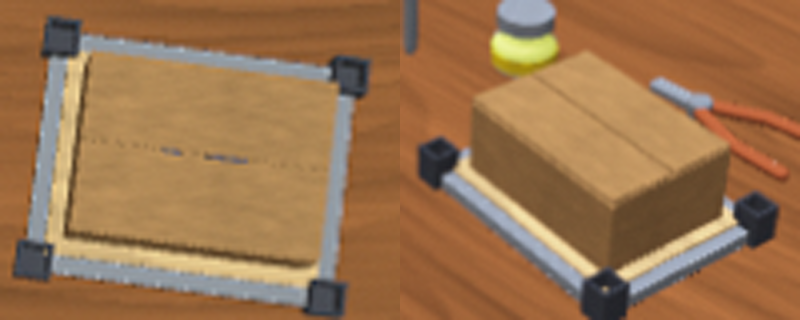

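The top view shows the four rack sockets at crop positions (63,35), (351,74), (327,296) and (35,257). The side view shows three at (439,160), (755,218) and (605,295), and the lid flat. Next comes a subpixel fit of the dark socket blobs.

```bash
cat >> h.py <<'E'
C4=np.array([[-74,-96],[74,-96],[74,96],[-74,96]],float)
def corners(p):
    c,s=np.cos(p[2]),np.sin(p[2]); return C4@np.array([[c,s],[-s,c]])+p[:2]
def cube(p,i,z0,z1):
    c,s=np.cos(p[2]),np.sin(p[2]); q=np.array([[-1,-1],[1,-1],[1,1],[-1,1]])*11.5@np.array([[c,s],[-s,c]])+corners(p)[i]
    return np.vstack([np.c_[q,np.full(4,z0)],np.c_[q,np.full(4,z1)]])
def hcent(cam,X):
    h=cv2.convexHull((proj(cam,X)).astype(np.float32)); m=cv2.moments(h); return np.array([m["m10"],m["m01"]])/m["m00"],m["m00"]
def dark(cam,uv,r=11):
    K=4; x0,y0=int(uv[0])-r,int(uv[1])-r
    g=cam["color"][y0:y0+2*r+1,x0:x0+2*r+1].astype(int); w=np.clip((112-g.max(2))/50.,0,1)
    w[(g.max(2)-g.min(2))>35]=0
    m=(w>.1).astype(np.uint8); n,l,st,ce=cv2.connectedComponentsWithStats(m)
    if n<2: return None
    k=1+np.argmax(st[1:,4]); w=w*(l==k); Y,X=np.mgrid[:2*r+1,:2*r+1]
    return np.array([(w*X).sum(),(w*Y).sum()])/w.sum()+[x0,y0],w.sum()
def fitsock(views,p0,z0,z1,free=True):
    obs=[]
    for cam,idx in views:
        for i in idx:
            cc,a=hcent(cam,cube(p0,i,z0,z1)); d=dark(cam,cc)
            if d is not None: obs.append((cam,i,d[0],d[1],a))
    def f(q):
        dz=q[3] if free else 0
        return np.concatenate([hcent(cam,cube(q[:3],i,z0+dz,z1+dz))[0]-uv for cam,i,uv,_,_ in obs])
    r=least_squares(f,list(p0)+([0] if free else []),loss="soft_l1",diff_step=1e-4,x_scale=[1,1,.01]+([1] if free else []))
    return r.x,f(r.x).reshape(-1,2),[(int(w),int(a)) for *_,w,a in obs]
E
python3 - <<'E'
from h import *
t=cap("top");s=cap("side")
for nm,p,z0,z1,ii in(("rack",[562.5,-171.6,-.149],0,32,[0,1,3]),("frame",[535.6,172.7,.043],102,130,[0,2,3])):
    for v in ([(t,[0,1,2,3])],[(s,ii)],[(t,[0,1,2,3]),(s,ii)]):
        x,r,a=fitsock(v,p,z0,z1,len(v)==2); print(nm,x.round(3),r.round(1).tolist(),a)
E
```

```text
rack [ 5.62138e+02 -1.71948e+02 -1.45000e-01] [[-0.1, -0.3], [-0.5, 0.3], [0.3, 0.1], [0.2, -0.1]] [(62, 105), (63, 112), (60, 98), (53, 90)]
rack [ 5.58442e+02 -1.72130e+02 -1.46000e-01] [[-0.1, -0.2], [-0.3, -0.1], [0.5, 0.5]] [(184, 218), (147, 192), (119, 173)]
rack [ 5.61023e+02 -1.71678e+02 -1.49000e-01  0.00000e+00] [[-0.3, 0.2], [-0.5, 0.8], [0.3, 0.5], [0.0, 0.2], [0.3, -0.9], [0.2, -0.5], [1.1, -0.0]] [(62, 105), (63, 112), (60, 98), (53, 90), (184, 218), (147, 192), (119, 173)]
frame [5.41092e+02 1.72526e+02 6.10000e-02] [[0.3, 3.8], [-0.9, -2.8], [0.6, -1.9], [-0.1, 1.4]] [(68, 105), (178, 114), (89, 129), (105, 122)]
frame [5.3151e+02 1.7348e+02 8.8000e-02] [[0.2, 0.1], [0.8, -5.0], [-1.6, 0.8]] [(174, 155), (35, 113), (122, 129)]
frame [5.36176e+02 1.72807e+02 6.00000e-02 0.00000e+00] [[0.1, 6.0], [-1.0, -0.8], [0.5, 0.1], [-0.3, 3.4], [0.5, -0.3], [3.3, -5.5], [0.2, -0.2]] [(68, 105), (178, 114), (89, 129), (105, 122), (174, 155), (35, 113), (122, 129)]
```

Scaled: 20 mm is 1, 74 mm is 3.7, -0.185 rad is -0.74.

```bash
python3 shift.py '[{"jaw": 54,"sx": 3.7,"sy": 1,"rz": -0.74},{"jaw": 54,"sx": 3.7,"sy": 1,"rz": -0.74},{"jaw": 54,"sx": 3.7,"sy": 1,"rz": -0.74},{"jaw": 54,"sx": 3.7,"sy": 1,"rz": -0.74}]'; python3 - <<'E'
from h import *
goal(535.6,172.7,267,1.614)
t=cap("top");s=cap("side")
f=lambda c,x,y,w,h,W=400,H=300:cv2.resize(c["color"][y:y+h,x:x+w,::-1],(W,H),interpolation=cv2.INTER_CUBIC)
cv2.imwrite("pics/a7.png",np.hstack([f(t,190,170,100,80,400,320),f(s,200,120,140,112,400,320)]))
E
```

```text
time: 24.98
tool_pos: [534.4, 167.7, 382.1]
tcp_rot: [-3.141, 0.001, 1.607]
contact_force: [0.1, 0.4, 0.4]
grip_width: 53.8
finger_force: 0.0
pos [534.4 167.7 382.1] rot [-3.141e+00  1.000e-03  1.607e+00] -> d [  5.1   1.4 115.1] turn -0.0074952073218705895
```

View pics/a7.png

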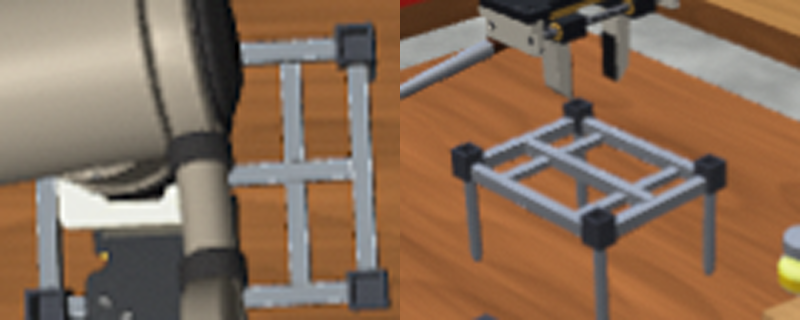

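The frame is unmoved: its far-right socket is at (355,45) in the crop, which gives the same pixel as before. The open fingers hang over the bar. Descending to grip.

Scaled: 40 mm is 2, 1 mm is 0.05, -0.007 rad is -0.028.

```bash
python3 shift.py '[{"jaw": 54,"sx": 0.25,"sy": 0.05,"sz": 2,"rz": -0.028},{"jaw": 54,"sx": 0.25,"sy": 0.05,"sz": 4,"rz": -0.028},{"jaw": 54,"sx": 0.25,"sy": 0.05,"sz": 5.25,"rz": -0.028},{"jaw": 54,"sx": 0.25,"sy": 0.05,"sz": 5.75,"rz": -0.028},{"jaw": 54,"sx": 0.25,"sy": 0.05,"sz": 5.75,"rz": -0.028}]' && python3 shift.py '[{"jaw": 54},{"jaw": 0},{"jaw": 0},{"jaw": 0},{"jaw": 0}]'; python3 shift.py '[{"jaw": 0},{"jaw": 0},{"jaw": 0},{"jaw": 0},{"jaw": 0}]'
```

```text
time: 25.7
tool_pos: [535.5, 173.8, 267.4]
tcp_rot: [-3.141, -0.0, 1.615]
contact_force: [1.0, 0.2, 0.6]
grip_width: 53.8
finger_force: 0.0
time: 26.32
tool_pos: [535.4, 174.3, 267.3]
tcp_rot: [3.141, -0.0, 1.616]
contact_force: [-0.2, -0.6, 0.1]
grip_width: 18.7
finger_force: 0.0
time: 26.95
tool_pos: [535.3, 174.2, 267.2]
tcp_rot: [-3.141, -0.0, 1.616]
contact_force: [-2.2, 0.7, 2.1]
grip_width: 11.8
finger_force: 30.0
```

Scaled: -135 mm is -6.75, -120 mm is -6.

```bash
python3 shift.py '[{"jaw": 0,"sz": -0.75},{"jaw": 0,"sz": -2.25},{"jaw": 0,"sz": -4.25},{"jaw": 0,"sz": -6},{"jaw": 0,"sz": -6.75}]';  python3 shift.py '[{"jaw": 0},{"jaw": 0}]'; python3 -c "
from h import *
goal(561.8,-170.3,402,1.424)"
```

```text
time: 27.58
tool_pos: [535.6, 174.2, 404.8]
tcp_rot: [3.138, -0.001, 1.616]
contact_force: [1.1, -0.2, -4.5]
grip_width: 11.5
finger_force: 30.0
time: 27.82
tool_pos: [535.2, 174.1, 400.6]
tcp_rot: [-3.139, 0.0, 1.616]
contact_force: [0.1, 0.5, -4.5]
grip_width: 11.7
finger_force: 30.0
pos [535.2 174.1 400.6] rot [-3.139  0.     1.616] -> d [-345.3   11.1   -1.4] turn 0.19174120406276884
```

Scaled: -200 mm is -10, -160 mm is -8, 0.12 rad is 0.48.

```bash
python3 shift.py '[{"jaw": 0,"sx": -1,"sy": 0.05,"sz": -0.25},{"jaw": 0,"sx": -3,"sy": 0.1,"sz": -0.25,"rz": 0.12},{"jaw": 0,"sx": -5.5,"sy": 0.2,"sz": -0.25,"rz": 0.28},{"jaw": 0,"sx": -8,"sy": 0.25,"sz": -0.25,"rz": 0.4},{"jaw": 0,"sx": -10,"sy": 0.3,"sz": -0.25,"rz": 0.48}]';  python3 -c "
from h import *
goal(561.8,-170.3,402,1.424)"
```

```text
time: 28.45
tool_pos: [550.2, -28.2, 406.5]
tcp_rot: [-3.14, 0.0, 1.494]
contact_force: [-0.3, 0.0, -4.9]
grip_width: 11.5
finger_force: 30.0
pos [550.2 -28.2 406.5] rot [-3.14   0.     1.494] -> d [-140.8   22.6    4.5] turn 0.0697220260118927
```

Scaled: -141 mm is -7.05, -135 mm is -6.75, 0.07 rad is 0.28.

```bash
python3 shift.py '[{"jaw": 0,"sx": -2,"sy": 0.3,"rz": 0.08},{"jaw": 0,"sx": -4,"sy": 0.65,"rz": 0.16},{"jaw": 0,"sx": -5.75,"sy": 0.95,"rz": 0.24},{"jaw": 0,"sx": -6.75,"sy": 1.1,"rz": 0.28},{"jaw": 0,"sx": -7.05,"sy": 1.15,"rz": 0.28}]'; python3 shift.py '[{"jaw": 0},{"jaw": 0},{"jaw": 0}]'; python3 - <<'E'
from h import *
goal(561.8,-170.3,402,1.424)
t=cap("top");s=cap("side")
f=lambda c,x,y,w,h,W=400,H=300:cv2.resize(c["color"][y:y+h,x:x+w,::-1],(W,H),interpolation=cv2.INTER_CUBIC)
cv2.imwrite("pics/a8.png",np.hstack([f(t,325,125,120,120,400,400),f(s,280,110,180,190,400,400)]))
np.savez("c.npz",**{n+k:v for n,c in(("t",t),("s",s)) for k,v in c.items()})
E
```

```text
time: 29.08
tool_pos: [562.6, -168.9, 406.6]
tcp_rot: [-3.14, -0.001, 1.424]
contact_force: [0.9, 0.0, -3.0]
grip_width: 12.0
finger_force: 30.0
time: 29.45
tool_pos: [562.8, -166.6, 407.4]
tcp_rot: [3.141, -0.0, 1.427]
contact_force: [0.7, 0.3, -4.2]
grip_width: 11.6
finger_force: 30.0
pos [ 562.8 -166.6  407.4] rot [ 3.141 -0.     1.427] -> d [-3.8 -0.5  5.4] turn 0.003222403009060404
```

View pics/a8.png

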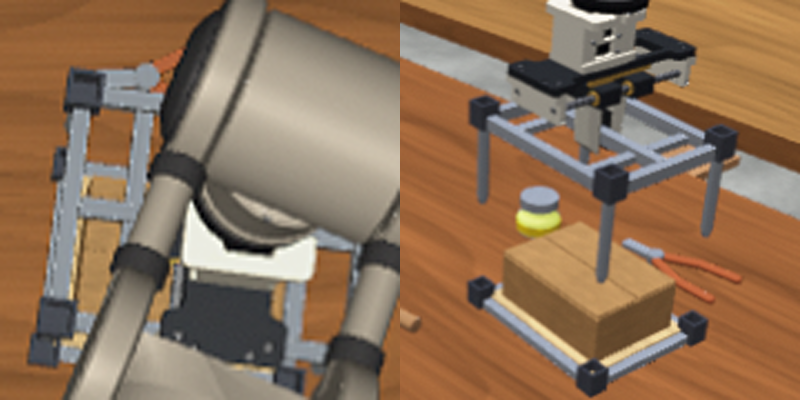

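The frame is held level over the carton. In the side crop its sockets are at (484,102), (611,173) and (721,131), and the rack's are at (481,287), (592,370) and (692,322). I'll compare the two rectangles.

```bash
python3 - <<'E'
from h import *
z=np.load("c.npz"); t={k[1:]:z[k] for k in z.files if k[0]=="t"}; s={k[1:]:z[k] for k in z.files if k[0]=="s"}
fs=up([(211,172),(321,131),(84,102)],280,110,.45,.475); rs=up([(192,368),(292,321),(81,286)],280,110,.45,.475)
def fz(obs,zz,p0):
    f=lambda p:np.concatenate([proj(c,[*corners(p)[i],zz])[0]-uv for c,l in obs for i,uv in l])
    r=least_squares(f,p0,x_scale=[1,1,.01]); return r.x.round(3),r.fun.round(1)
for zz in (269,271): print("frame side",zz,fz([(s,list(zip([0,1,3],fs)))],zz,[560,-170,-.147]))
print("rack side",fz([(s,list(zip([0,1,3],rs)))],30,[560,-170,-.147]))
for p,z0,z1 in (([562.8,-168,-.147],242,270.4),([562,-171.8,-.147],0,30)):
    x,r,a=fitsock([(s,[0,1,3])],p,z0,z1,False); print("auto side",x.round(3),r.round(1).tolist(),a)
    x,r,a=fitsock([(t,[2,3])],p,z0,z1,False); print("auto top",x.round(3),r.round(1).tolist(),a)
E
```

```text
frame side 269 (array([ 5.62025e+02, -1.67674e+02, -1.42000e-01]), array([ 0.1, -0.2, -0.1,  0.3, -0.1, -0.1]))
frame side 271 (array([ 5.5900e+02, -1.6995e+02, -1.4300e-01]), array([ 0.1, -0.1,  0.2,  0.3, -0.3, -0.2]))
rack side (array([ 5.55215e+02, -1.73917e+02, -1.49000e-01]), array([ 0. ,  0.8,  0.4, -0.3, -0.4, -0.7]))
auto side [ 5.61533e+02 -1.68667e+02 -1.40000e-01] [[-0.2, -0.0], [-0.0, -0.3], [0.3, 0.4]] [(265, 259), (206, 221), (163, 196)]
auto top [ 5.60601e+02 -1.65836e+02 -1.55000e-01] [[-0.1, 1.1], [0.1, -1.0]] [(109, 150), (127, 139)]
auto side [ 5.59319e+02 -1.71435e+02 -1.47000e-01] [[-0.2, -0.2], [-0.3, -0.1], [0.5, 0.6]] [(183, 208), (148, 183), (118, 165)]
auto top [ 5.75795e+02 -1.71405e+02 -6.80000e-02] [[0.1, -2.2], [-0.0, 1.9]] [(27, 96), (114, 89)]
```

Scaled: -2 mm is -0.1, -1 mm is -0.05.

```bash
python3 shift.py '[{"jaw": 0,"sx": -0.1,"sy": -0.05,"sz": 0.5},{"jaw": 0,"sx": -0.175,"sy": -0.05,"sz": 1.75},{"jaw": 0,"sx": -0.175,"sy": -0.05,"sz": 3},{"jaw": 0,"sx": -0.175,"sy": -0.05,"sz": 4},{"jaw": 0,"sx": -0.175,"sy": -0.05,"sz": 4.5}]'; python3 shift.py '[{"jaw": 0},{"jaw": 0},{"jaw": 0}]'; python3 - <<'E'
from h import *
goal(561.3,-169.9,307,1.424)
t=cap("top");s=cap("side")
o=bot.get_obs(); zf=o["tool_pos"][2]-267
for p,z0,z1,ii in (([561.3,-171.7,-.147],zf+102,zf+130,[0,1,3]),([561.3,-171.7,-.147],0,30,[0,1,3])):
    x,r,a=fitsock([(s,ii)],p,z0,z1,False); print("auto side",x.round(3),r.round(1).tolist(),a)
f=lambda c,x,y,w,h,W=400,H=300:cv2.resize(c["color"][y:y+h,x:x+w,::-1],(W,H),interpolation=cv2.INTER_CUBIC)
cv2.imwrite("pics/a9.png",f(s,300,170,150,135,660,594))
E
```

```text
time: 30.18
tool_pos: [560.9, -170.9, 315.5]
tcp_rot: [-3.139, -0.001, 1.426]
contact_force: [-0.9, 0.3, -4.1]
grip_width: 11.7
finger_force: 30.0
time: 30.55
tool_pos: [561.5, -171.0, 318.1]
tcp_rot: [3.14, 0.0, 1.426]
contact_force: [0.3, 0.6, -4.5]
grip_width: 11.6
finger_force: 30.0
pos [ 561.5 -171.   318.1] rot [3.14  0.    1.426] -> d [ 1.1 -0.4 11.1] turn 0.0018725936181234193
auto side [ 5.59928e+02 -1.72929e+02 -1.45000e-01] [[-0.2, 0.0], [0.1, -0.2], [0.2, 0.3]] [(232, 234), (173, 202), (149, 180)]
auto side [ 5.5931e+02 -1.7142e+02 -1.4600e-01] [[-0.2, -0.3], [-0.3, -0.1], [0.5, 0.6]] [(181, 208), (145, 183), (117, 165)]
```

View pics/a9.png

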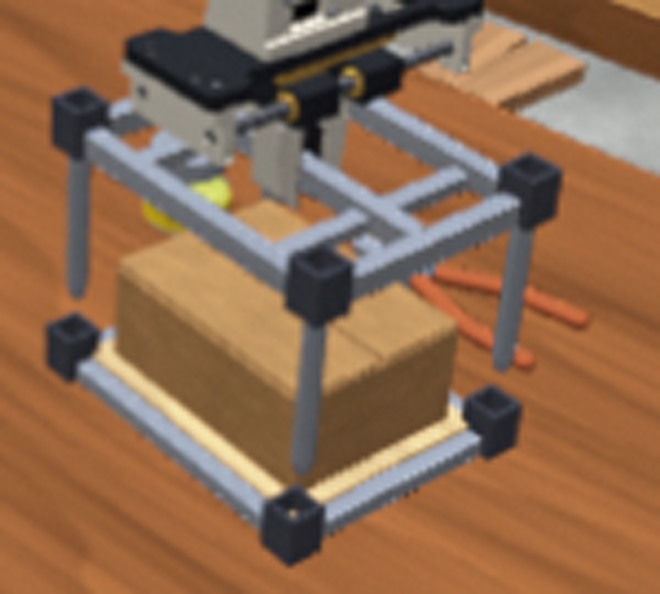

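The posts hang directly over the sockets (post feet at (77,290), (303,465) and (505,365), sockets just below them). The fit says to shift about 1.3 mm along +y. Lowering in small steps while watching the force.

Scaled: 5 mm is 0.25, 1.3 mm is 0.065, 0.001 rad is 0.004.

```bash
python3 shift.py '[{"jaw": 0,"sx": 0.065,"sy": -0.025,"sz": 0.25},{"jaw": 0,"sx": 0.065,"sy": -0.025,"sz": 0.6,"rz": 0.004},{"jaw": 0,"sx": 0.065,"sy": -0.025,"sz": 0.9,"rz": 0.004},{"jaw": 0,"sx": 0.065,"sy": -0.025,"sz": 1.05,"rz": 0.004},{"jaw": 0,"sx": 0.065,"sy": -0.025,"sz": 1.2,"rz": 0.004}]'; python3 shift.py '[{"jaw": 0,"sz": 0.1},{"jaw": 0,"sz": 0.2},{"jaw": 0,"sz": 0.25},{"jaw": 0,"sz": 0.25}]'
```

```text
time: 31.28
tool_pos: [561.0, -169.6, 293.0]
tcp_rot: [3.142, -0.0, 1.425]
contact_force: [0.5, 1.0, -4.8]
grip_width: 11.6
finger_force: 30.0
time: 31.78
tool_pos: [561.0, -169.6, 288.2]
tcp_rot: [-3.142, -0.0, 1.425]
contact_force: [0.3, -0.3, -4.0]
grip_width: 11.5
finger_force: 30.0
```

```bash
python3 shift.py '[{"jaw": 0,"sz": 0.1},{"jaw": 0,"sz": 0.2},{"jaw": 0,"sz": 0.3},{"jaw": 0,"sz": 0.4},{"jaw": 0,"sz": 0.4}]'; python3 shift.py '[{"jaw": 0,"sz": 0.05},{"jaw": 0,"sz": 0.1},{"jaw": 0,"sz": 0.15},{"jaw": 0,"sz": 0.2},{"jaw": 0,"sz": 0.2}]'
```

```text
time: 32.4
tool_pos: [560.9, -169.6, 280.0]
tcp_rot: [-3.141, -0.0, 1.425]
contact_force: [-0.7, 0.1, -4.0]
grip_width: 12.2
finger_force: 30.0
time: 33.02
tool_pos: [561.0, -169.6, 276.1]
tcp_rot: [-3.141, -0.0, 1.425]
contact_force: [-0.1, 0.0, -3.9]
grip_width: 11.7
finger_force: 30.0
```

Scaled: 3 mm is 0.15, 2 mm is 0.1.

```bash
python3 shift.py '[{"jaw": 0,"sz": 0.05},{"jaw": 0,"sz": 0.1},{"jaw": 0,"sz": 0.15},{"jaw": 0,"sz": 0.15}]'; python3 shift.py '[{"jaw": 0,"sz": 0.025},{"jaw": 0,"sz": 0.05},{"jaw": 0,"sz": 0.05}]'
```

```text
time: 33.52
tool_pos: [561.0, -169.6, 273.3]
tcp_rot: [3.141, -0.0, 1.425]
contact_force: [0.0, -0.1, -4.0]
grip_width: 11.8
finger_force: 30.0
time: 33.9
tool_pos: [560.9, -169.5, 273.2]
tcp_rot: [3.141, 0.0, 1.425]
contact_force: [-3.0, 1.7, 5.0]
grip_width: 11.6
finger_force: 30.0
```

The frame touches down at TCP 273.2, against an expected 273. Releasing.

Scaled: -150 mm is -7.5, -120 mm is -6.

```bash
python3 shift.py '[{"jaw": 50},{"jaw": 50},{"jaw": 50},{"jaw": 50}]'; python3 shift.py '[{"jaw": 50,"sz": -1},{"jaw": 50,"sz": -3},{"jaw": 50,"sz": -6},{"jaw": 50,"sx": -3,"sy": -3,"sz": -7.5},{"jaw": 50,"sx": -3,"sy": -6,"sz": -7.5}]';python3 shift.py '[{"jaw": 50,"sy": -3},{"jaw": 50,"sx": -3,"sy": -5},{"jaw": 50,"sx": -6,"sy": -5},{"jaw": 50,"sx": -6,"sy": -5},{"jaw": 50,"sx": -6,"sy": -5}]'; python3 - <<'E'
from h import *
t=cap("top");s=cap("side")
for p,z0,z1,ii in (([561.3,-171.7,-.147],108,136,[0,1,3]),([561.3,-171.7,-.147],0,30,[0,1,3])):
    x,r,a=fitsock([(s,ii)],p,z0,z1,False); print("auto side",x.round(3),r.round(1).tolist(),a)
f=lambda c,x,y,w,h,W=400,H=300:cv2.resize(c["color"][y:y+h,x:x+w,::-1],(W,H),interpolation=cv2.INTER_CUBIC)
cv2.imwrite("pics/a10.png",np.hstack([f(t,320,135,120,120,400,400),f(s,290,170,160,160,400,400)]))
E
```

```text
time: 34.4
tool_pos: [561.0, -169.6, 272.1]
tcp_rot: [3.142, -0.0, 1.425]
contact_force: [0.3, 0.3, 0.1]
grip_width: 46.7
finger_force: 0.0
time: 35.02
tool_pos: [451.2, -211.4, 421.5]
tcp_rot: [3.138, 0.002, 1.425]
contact_force: [-0.9, -0.7, -0.0]
grip_width: 49.6
finger_force: 0.0
time: 35.65
tool_pos: [335.3, -314.2, 419.8]
tcp_rot: [-3.141, -0.001, 1.424]
contact_force: [0.4, 0.0, -0.2]
grip_width: 49.9
finger_force: 0.0
auto side [ 5.63445e+02 -1.71650e+02 -1.75000e-01] [[-0.6, -0.9], [0.8, -0.2], [-0.0, 2.4]] [(223, 223), (163, 193), (352, 173)]
auto side [ 5.58475e+02 -1.72387e+02 -1.48000e-01] [[-0.2, -0.3], [-0.3, -0.1], [0.6, 0.7]] [(164, 208), (127, 183), (105, 165)]
```

View pics/a10.png

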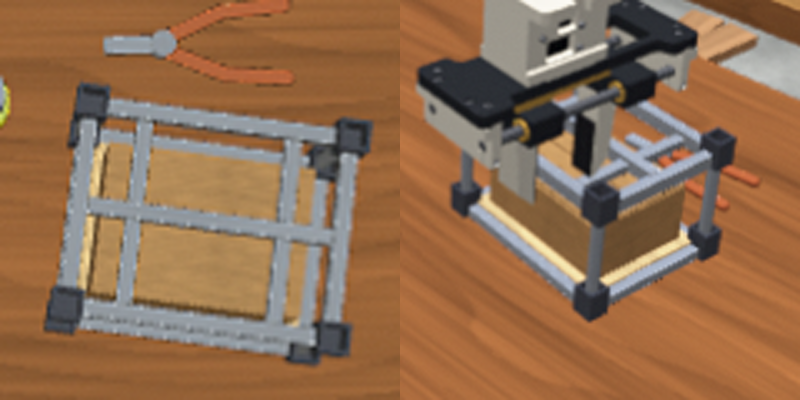

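The frame's posts stand in all the sockets with the frame level, and the carton is closed beneath it. The gripper is well clear, nearer the side camera, and the pliers and jar are undisturbed. Handing in.

```bash
python3 shift.py '[{"jaw": 50},{"jaw": 50},{"jaw": 50}]'; python3 -c "
from plant import bot
print(bot.close_job())"
```

```text
time: 36.12
tool_pos: [335.7, -313.7, 420.2]
tcp_rot: [3.141, -0.0, 1.426]
contact_force: [0.1, -1.0, 0.4]
grip_width: 50.0
finger_force: 0.0
the job is handed in; nothing more can be done
None
```

I handed the job in at 36 s without getting a verdict back: both ring boxes (only two were there) are flat in the carton, the short flaps are folded with the long ones over them, the loose frame is home in the four sockets, and the jar, file and pliers were not touched.

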